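# Complete the row of sanding blocks on the low shelf

### The job

Put the two loose cork sanding blocks away on the low wooden shelf, one in each of its two empty bays, so that the three blocks lie in a neat row side by side like the one already there: flat on the board, each in the middle of its bay with its long side pointing from front to back. Leave the third block in its bay.

Things in the scene. Friction and masses are not known exactly. Their poses are not given: they have to be found in the camera images.
- shelf: fixed low wooden shelf, 116 deep (x, to its back) x 286 wide (y, to its left); origin under its centre on the table, z up; board top at z = 34. Back rail 13 high, inner face at x = 50. Battens 4 high, 5 wide at y = -137, -45, 45, 137 make three bays, middles at x = -3, y = -91, 0, 91. The left bay (y = 91) holds block_c, the others are empty. All mm.
- block_a: brown cork sanding block, 40 x 70 x 24 mm (x, y, z), about 0.04 kg; origin at the centre of its underside, x across its width (grasp across this 40 mm), y along its length, z up. Lies loose and flat on the table in front of the shelf, among a grey putty rubber (42 x 26 x 12 mm) and a small round metal tin.
- block_b: brown cork sanding block, 40 x 70 x 24 mm (x, y, z), about 0.04 kg; origin at the centre of its underside, x across its width (grasp across this 40 mm), y along its length, z up. Lies loose and flat on the table in front of the shelf, just like block_a; the two are alike and may go in either empty bay.
- block_c: brown cork sanding block, 40 x 70 x 24 mm (x, y, z), about 0.04 kg; origin at the centre of its underside, x across its width (grasp across this 40 mm), y along its length, z up. Lies already on the shelf in the left bay, with its length front to back; it is loose and stays there.
Not all that is in view belongs to the job. What is shaped like the block_a but pink or yellow is not meant.

How it is judged:
By the outcome, as a careful person would: the job done as asked, in the order asked, and still so for the second after the job is handed in, with the robot touching nothing.
It also fails if it takes over 61 s, if anything falls off the work surface, if the arm or the gripper's body presses on something with over 40 N, if the wrist force passes 120 N, or if a joint passes its speed limit or range.

### The arm

A 6-joint arm with a two-finger parallel gripper is mounted at the origin on a cart in front of the work surface, level with it; the furniture and walls round the work are solid. World frame = base frame: x ahead of the robot, y to its left, z up, the work surface at z = 0. Lengths are in mm, angles in rad, forces in N, time in s.
With the tool pointing down it reaches from about 350 to 875 mm from the base axis. Payload 4.2 kg.
Tool frame: the origin (TCP) lies at the very end of the fingers, on their centre line; the grasp point (between the pads) lies 19 mm behind it (pinch_z is the distance from the TCP to the grasp point, in mm); z points along the fingers, y is the line along which they close (so a half turn about z gives the same grasp; the last joint's range is limited). The gripper opens to 85 mm and grips with 20 to 120 N. Pads are 22 mm wide; open, the fingers measure 114 mm over their backs; the gripper's body (76 mm by 85 mm) begins 54 mm behind the grasp point. The pads swing forward as they close: fully open they stand 13 mm farther back than shut.
Start: joints at [-0.966, 0.385, 0.008, 0, -1.194, -0.259], TCP at [211.858, -587.976, 208.812] pointing down, gripper open.
Joint ranges: [-3.14, 3.14], [-1.21, 2.06], [-1.07, 1.41], [-3.16, 2.05], [-2.99, -0.16], [-3.1, 3.1]. Speed limits (rad/s): [2.79, 2.79, 3.14, 3.14, 3.14, 3.14].

### API

Orientations are given as a unit quaternion [x, y, z, w].
In Python, from bench import * gives the robot as it stands.
- The arm moves only by the tool arm_command, never from a script. Its argument "steps" is one flat list of numbers, 4 for each row, row after row: the shift along the tool's x, y, z in m, then the turn about the tool's z in rad. In form: [tx, ty, tz, roll, tx, ty, tz, roll, ...]. A call has 1 to 20 rows; each row shifts and turns the commanded pose from where the row before left it, along the tool's axes as they then stand; what a row does not reach is not made up. A row lasts 1/8 s, in which the tool goes at most 62.5 mm and 10.7 degrees, less where a joint would pass 70% of its speed; a pose out of reach is approached as far as the arm can. A call with a gripper value outside its range is refused whole. "grip" is the finger opening in m, from 0 to 0.0854, set as the call begins (left out, the last holds). The fingers move at their own pace and stop on an object; the grip force is fixed at half the most. Time passes only in rows, so rows that do not move let the fingers close. It gives the time, the measured TCP pose, the force, the opening and the grip force at its end, in the units of the state.
- read_state(): the state, without advancing time (a new reading comes with each control period).
- get_image(name): name is "side" or "top" or "wrist"; returns the picture (400x640x3 uint8, red, green, blue); there is no depth.
- get_calibration(name): a dict with "camera_matrix" (3x3 intrinsics, pixels), "k1" (the pictures are not rectified: a ray, as slopes to the right and down, at radius r is drawn at 1 + k1 r^2 times it, then the intrinsics apply), "cam_to_world" (4x4, takes a point from camera to world coordinates). Camera axes: x right, y down, z forward; pixel columns grow to the right and rows downward; lengths in mm; the calibration is good to about 2 mm. A picture is of the moment at which its call begins: read the wrist's pose just before it. get_calibration takes no time and is no camera call; for the wrist camera it gives the pose at the moment of the call.
- job_done(): hands the job in; it is judged then, once.
The state is a dict: "clock": time; "joints": joint angles; "joint_vel": joint speeds; "joint_efforts": joint torques, N m; "position": TCP position; "ee_rot": TCP orientation; "contact_force": force on the tool from outside, world axes, zero at the start; "wrist_torque": the same for the moment, N m; "gripper_width": finger opening in mm; "grasp_force": force on a finger pad.
Only numpy, scipy, OpenCV 4.12 (cv2) and the standard library are available. Lean on these libraries where they do the work, as an engineer would, in place of code of your own. Each camera call takes 0.05 s, during which the arm holds its last target. There are 200 camera calls.

## Working session

There is one attempt and no reset: what is moved stays moved. The work goes in short steps, Python scripts to look and compute and a tool call to move; the robot and the scene stay as the last step left them, time stands still between calls to the robot, and variables do not carry over. Pictures are saved under pics/ and viewed, at most 10 in all, crops included, and the job is handed in when it is done.

Besides the shell and the picture viewer there is one more tool, called by a JSON object that holds its "fn" and its "kwargs", one argument or row to a line. arm_command: Moves the arm, as the interface text tells. Its arguments: {"type":"object","properties":{"steps":{"type":"array","items":{"type":"number"}},"grip":{"type":"number"}},"required":["steps"]}

```bash
mkdir -p pics; ls
python3 - <<'E'
from bench import *
import cv2,numpy as np
for n in("top","side"):
    cv2.imwrite(f"pics/{n}0.png",get_image(n)[:,:,::-1])
    c=get_calibration(n);print(n,np.round(c["camera_matrix"],1).tolist(),c["k1"],np.round(c["cam_to_world"],3).tolist())
s=read_state();print(s["clock"],s["position"],s["ee_rot"],s["gripper_width"])
E
```

```text
pics
top [[457.7, 0.0, 318.9], [0.0, 457.7, 195.4], [0.0, 0.0, 1.0]] 0.007728877890750526 [[-0.008, -0.995, 0.095, 330.043], [-1.0, 0.009, 0.011, -44.649], [-0.012, -0.095, -0.995, 1341.259], [0.0, 0.0, 0.0, 1.0]]
side [[502.4, 0.0, 318.6], [0.0, 502.4, 199.2], [0.0, 0.0, 1.0]] -0.11786946966712603 [[0.998, 0.009, -0.062, 539.814], [0.06, -0.406, 0.912, -1330.37], [-0.017, -0.914, -0.406, 631.969], [0.0, 0.0, 0.0, 1.0]]
0.1 [ 211.65729022 -587.45712898  207.84404306] [-1.71960088e-01  9.85103440e-01  9.45427412e-04 -2.14738516e-04] 85.18534835382319
```

View pics/top0.png

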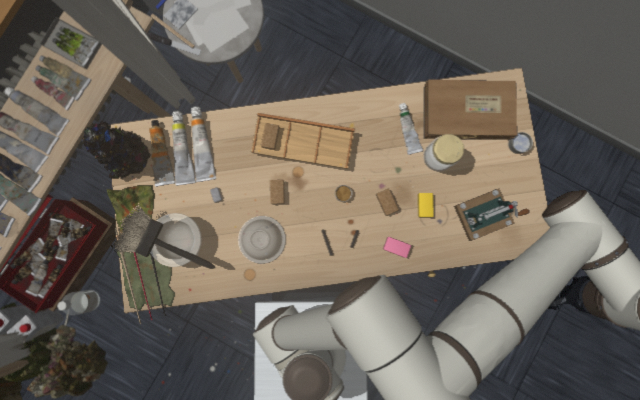

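View pics/side0.png

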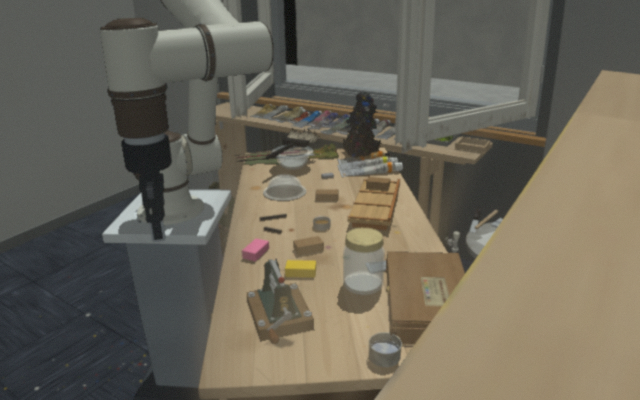

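Top view: shelf around (303,141) with block_c at (270,136); loose brown blocks at about (278,191) and (388,203). The tin is at (345,193), and the yellow and pink decoys are at (427,205) and (397,247). The side view agrees: blocks at (327,195) and (308,246).

```bash
cat > h.py <<'E'
from bench import *
import cv2,numpy as np
from scipy.spatial.transform import Rotation as R
def ray(c,u,v):
    K=np.array(c["camera_matrix"]);T=np.array(c["cam_to_world"])
    d=np.array([(u-K[0,2])/K[0,0],(v-K[1,2])/K[1,1]]);s=d.copy()
    for _ in range(10): s=d/(1+c["k1"]*(s@s))
    return T[:3,3],T[:3,:3]@np.array([*s,1])
def atz(c,u,v,z):
    o,d=ray(c,u,v);return o+d*(z-o[2])/d[2]
def tri(*cuv):
    A=0;b=0
    for c,u,v in cuv:
        o,d=ray(c,u,v);d=d/np.linalg.norm(d);P=np.eye(3)-np.outer(d,d);A=A+P;b=b+P@o
    return np.linalg.solve(A,b)
def proj(c,p):
    T=np.array(c["cam_to_world"]);q=T[:3,:3].T@(np.array(p)-T[:3,3]);s=q[:2]/q[2]
    K=np.array(c["camera_matrix"]);return K[:2,:2]@(s*(1+c["k1"]*(s@s)))+K[:2,2]
E
python3 - <<'E'
from h import *
t=get_calibration("top");s=get_calibration("side")
for a,b in(((278,191),(327,195)),((388,203),(308,246)),((270,134),(378,184))): print(np.round(tri((t,*a),(s,*b))),np.round(atz(t,*a,24)))
for p in((256,117),(354,130),(350,168),(253,155)): print(np.round(atz(t,*p,36)))
w=get_calibration("wrist");st=read_state();Rm=R.from_quat(st["ee_rot"]).as_matrix()
print(Rm.round(3));W=np.array(w["cam_to_world"]);print((Rm.T@(W[:3,3]-st["position"])).round(1),(Rm.T@W[:3,:3]).round(2),w["camera_matrix"])
im=cv2.imread("pics/top0.png")[100:230,235:415];cv2.imwrite("pics/topc.png",cv2.resize(im,None,fx=4.4,fy=4.4,interpolation=cv2.INTER_CUBIC))
E
```

```text
[470.  90.  14.] [469.  89.  24.]
[ 434. -230.   12.] [ 432. -229.   24.]
[630. 110.  44.] [638. 112.  24.]
[686. 152.  36.]
[ 644. -133.   36.]
[ 533. -120.   36.]
[573. 160.  36.]
[[-0.941 -0.339 -0.001]
 [-0.339  0.941  0.002]
 [ 0.     0.002 -1.   ]]
[  77.7   -1.1 -164. ] [[-0.   -0.95 -0.3 ]
 [ 1.   -0.   -0.  ]
 [ 0.   -0.3   0.95]] [[348.3666167    0.         322.34694185]
 [  0.         348.3666167  200.11683732]
 [  0.           0.           1.        ]]
```

View pics/topc.png

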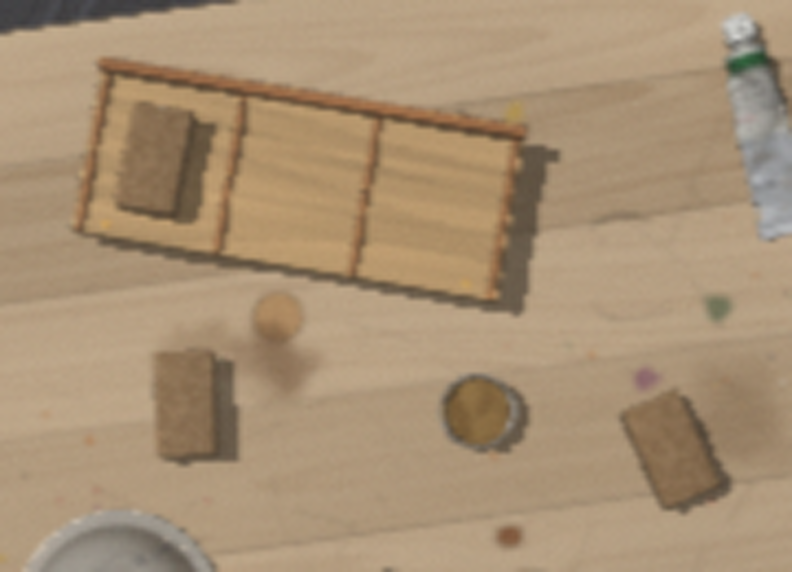

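Crop: shelf front batten ends at about (83,231), (220,250), (353,275), (494,296); rail ends at (103,60) and (523,127). Both block tops are clear, nothing touching them.

Run:
```python
from h import *
from scipy.optimize import least_squares
t=get_calibration("top")
def px(l): return np.array(l)/4.4+[235,100]
def fit(P,u,g):
    def f(q):
        c,s=np.cos(q[2]),np.sin(q[2])
        return np.concatenate([proj(t,[q[0]+c*p[0]-s*p[1],q[1]+s*p[0]+c*p[1],p[2]])-v for p,v in zip(P,u)])
    r=least_squares(f,g);print(r.x[:2].round(1),np.degrees(r.x[2]).round(1),r.fun.round(1))
fit([(-58,137,38),(-58,45,38),(-58,-45,38),(-58,-137,38),(58,143,47),(58,-143,47)],px([(83,231),(220,250),(353,275),(494,296),(103,60),(523,127)]),[610,12,-.15])
B=lambda z:[(20,-35,z),(20,35,z),(-20,35,z),(-20,-35,z)]  # yaw: block x axis
# right-hand side is block +x when length is along world x -> yaw ~ -90
fit(B(24),px([(217,457),(211,349),(155,352),(160,460)]),[469,89,-1.57])
fit(B(24),px([(722,482),(675,390),(622,412),(670,508)]),[432,-229,-1.3])
fit(B(58),px([(176,214),(193,108),(136,103),(118,209)]),[630,110,-1.7])
```

```text
[613.8  14. ] -9.7 [-0.6  0.2 -0.3  0.9  0.2  0.1 -0.3  0.3 -0.7 -0.9  1.6 -0.8]
[466.7  91. ] -87.2 [ 0.4 -0.3  0.5  0.2 -0.5  0.3 -0.5 -0.2]
[ 435.1 -228. ] -64.8 [ 0.4  0.2  0.2 -0.7 -0.2  0.3 -0.3  0.3]
[623.8 107. ] -98.4 [ 0.5  0.3  0.2  0.5 -0.6 -0.3 -0.2 -0.5]
```

{"fn": "arm_command", "kwargs": {
  "steps": [-0.033, 0.026, 0, 0, -0.033, 0.026, 0, 0, -0.033, 0.026, 0, 0, -0.033, 0.026, 0, 0, -0.033, 0.026, 0, 0, -0.033, 0.026, 0, 0, -0.033, 0.026, 0, 0, -0.033, 0.026, 0, 0, -0.033, 0.026, 0, 0, -0.033, 0.026, 0, 0, 0, 0, 0, -0.094, 0, 0, 0, 0]
}}

```text
clock: 1.6
position: [434.1, -231.0, 208.4]
ee_rot: [-0.218, 0.976, 0.0, -0.0]
contact_force: [0.2, -0.7, -0.1]
gripper_width: 85.4
grasp_force: 0.0
```

```bash
cat >> h.py <<'E'
def wlook(name):
    st=read_state();w=get_calibration("wrist");im=get_image("wrist")
    cv2.imwrite(f"pics/{name}.png",im[:,:,::-1]);np.save(f"pics/{name}.npy",w,allow_pickle=True)
    return st,w,im
def wcal(name): return np.load(f"pics/{name}.npy",allow_pickle=True).item()
def togo(x,y,ang):
    "tool shift to world (x,y) and roll so that tool y is at ang deg; roll to be made after the shift"
    s=read_state();Rm=R.from_quat(s["ee_rot"]).as_matrix();d=Rm.T@np.array([x-s["position"][0],y-s["position"][1],0])
    a=np.degrees(np.arctan2(Rm[1,1],Rm[0,1]));r=-((ang-a+90)%180-90)
    print("pos",np.round(s["position"],1),"yang",a.round(1),"shift mm",d.round(1),"roll",np.radians(r).round(3),"j6",s["joints"][5],"t",s["clock"],"tilt",Rm[2].round(3))
E
python3 - <<'E'
from h import *
togo(435.1,-228,115.2)
wlook("w1")
E
```

```text
pos [ 434.1 -231.   208.4] yang 115.2 shift mm [-2.2  2.3  0. ] roll -0.0 j6 -0.9728861552194081 t 1.6 tilt [ 0.001  0.001 -1.   ]
```

View pics/w1.png

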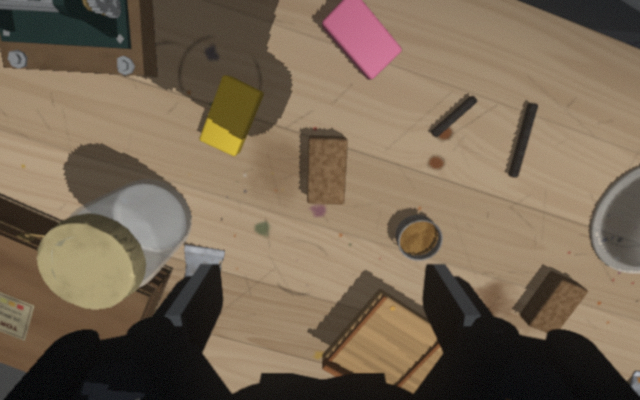

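The wrist view shows block b with its top-face corners at about (309,137), (347,137), (345,204), (309,203), and block a at right around (557,303).

```bash
cat >> h.py <<'E'
from scipy.optimize import least_squares
def fit(c,P,u,g,freez=False):
    def f(q):
        co,s=np.cos(q[2]),np.sin(q[2]);h=q[3] if freez else 0
        return np.concatenate([proj(c,[q[0]+co*p[0]-s*p[1],q[1]+s*p[0]+co*p[1],p[2]+h])-v for p,v in zip(P,u)])
    r=least_squares(f,list(g)+([0] if freez else []));print(r.x[:2].round(1),np.degrees(r.x[2]).round(1),r.x[3:].round(1),r.fun.round(1))
B=lambda z:[(20,-35,z),(20,35,z),(-20,35,z),(-20,-35,z)]
E
python3 - <<'E'
from h import *
w=wcal("w1");t=get_calibration("top");s=get_calibration("side")
im=cv2.imread("pics/w1.png")[125:215,295:360];cv2.imwrite("pics/w1c.png",cv2.resize(im,None,fx=6,fy=6,interpolation=cv2.INTER_CUBIC))
# corners: which are near/far: top of image = robot side
U=[(309,137),(309,203),(345,204),(347,137)]
fit(w,B(24),U,[435,-228,-1.13])
fit(w,B(24),U,[435,-228,-1.13],True)
cu=np.mean(np.array([(722,482),(675,390),(622,412),(670,508)])/4.4+[235,100],0)
print(tri((w,*np.mean(U,0)),(t,*cu)))
togo(435.1,-228,115.2)
E
```

```text
[ 434.4 -226.2] -65.5 [] [-1.1 -0.4 -1.   0.6  1.  -0.1  1.2  0. ]
[ 435.7 -225.5] -65.5 [-6.7] [-0.7  0.2 -0.7 -0.1  0.6 -0.7  0.8  0.6]
[ 433.98119367 -227.30802071   26.03313276]
pos [ 434.  -231.3  208.5] yang 115.1 shift mm [-2.4  2.6  0. ] roll -0.001 j6 -0.9733912511326708 t 1.65 tilt [ 0.001  0.001 -1.   ]
```

View pics/w1c.png

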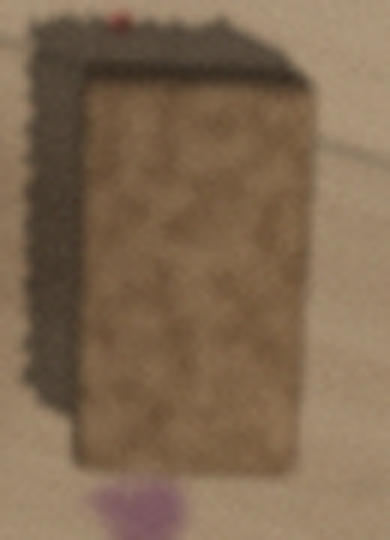

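The crop confirms the wrist outline. Height measured at 26 mm against 24 expected, so I'm descending on block b.

{"fn": "arm_command", "kwargs": {
  "steps": [-0.002, 0.004, 0.03, 0, 0, 0, 0.05, 0, 0, 0, 0.05, 0, 0, 0, 0.04, 0, 0, 0, 0.02, 0, 0, 0, 0.01, 0, 0, 0, 0.006, 0, 0, 0, 0, 0],
  "grip": 0.065
}}

```text
clock: 2.65
position: [434.6, -227.2, 3.1]
ee_rot: [-0.218, 0.976, -0.0, 0.0]
contact_force: [0.8, 0.9, -0.4]
gripper_width: 65.3
grasp_force: 0.0
```

{"fn": "arm_command", "kwargs": {
  "steps": [0, 0, 0.001, 0, 0, 0, 0, 0, 0, 0, 0, 0, 0, 0, 0, 0, 0, 0, 0, 0, 0, 0, 0, 0],
  "grip": 0.025
}}

```text
clock: 3.4
position: [434.3, -227.0, 1.8]
ee_rot: [-0.218, 0.976, 0.0, 0.0]
contact_force: [0.0, 0.8, -0.3]
gripper_width: 25.2
grasp_force: 0.0
```

{"fn": "arm_command", "kwargs": {
  "steps": [0, 0, -0.01, 0, 0, 0, -0.03, 0, 0, 0, -0.05, 0, 0, 0, -0.05, 0, 0, 0, -0.05, 0, 0, 0, 0, 0]
}}

```text
clock: 4.15
position: [436.9, -227.8, 197.1]
ee_rot: [-0.218, 0.976, -0.003, 0.005]
contact_force: [-0.2, -0.2, -0.4]
gripper_width: 24.9
grasp_force: 0.0
```

Run:
```python
from h import *
th=np.radians(-9.5);X=np.array([np.cos(th),np.sin(th)]);Y=np.array([-X[1],X[0]])
C=np.array([613.8,14.])-3*X
print("mid",C,"right",C-91*Y,"left",C+91*Y)
r=C-91*Y;togo(r[0]-50,r[1],80.5)
```

```text
mid [610.8411432   14.49514282] right [595.82181106 -75.25684692] left [625.86047533 104.24713256]
pos [ 436.9 -227.8  197.1] yang 115.2 shift mm [-163.5   91.6    0.8] roll 0.606 j6 -0.9814821548568142 t 4.15 tilt [-0.009 -0.007 -1.   ]
```

The fingers closed on nothing, so I'm looking again.

Run:
```python
from h import *
st,w,im=wlook("w2");print(st["position"],st["gripper_width"])
```

```text
[ 436.94309382 -227.79401249  197.05060026] 24.911587265222984
```

View pics/w2.png

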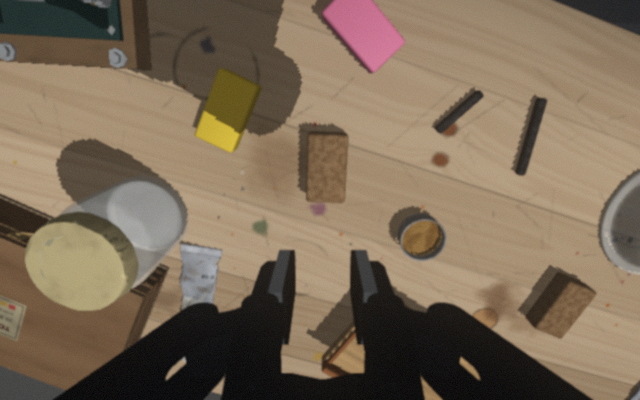

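Block b still lies at about (327,168), unmoved, and the fingers look undamaged. I'll check the geometry numerically before trying again.

Run:
```python
from h import *
a=wcal("w1");w=wcal("w2")
fit(a,B(24),[(308.5,138),(308,203),(344.5,203.5),(347,138)],[435,-228,-1.13])
fit(w,B(24),[(308,133),(307,201),(344.5,202.5),(348,134)],[435,-228,-1.13])
s=read_state();p=np.array(s["position"])
for z in(p[2],p[2]+20,24,0): print(z,proj(w,[p[0],p[1],z]))
W=np.array(w["cam_to_world"]);Rm=R.from_quat(s["ee_rot"]).as_matrix();print((Rm.T@(W[:3,3]-p)).round(1),w["k1"])
# triangulate block a across w1,w2,top and side
t=get_calibration("top");sd=get_calibration("side")
print(tri((w,327,168),(sd,308,243)),tri((a,327,170),(t,388.2,201.9)))
for n,u in (("b",(434.5,-227,24)),("b0",(434.5,-227,0)),("tcp",p)): print(n,proj(sd,u),proj(t,u))
print(s["joints"])
```

```text
[ 435.  -226.5] -65.7 [] [-1.  -1.1 -0.6  0.8  0.8  0.9  0.8 -0.4]
[ 434.9 -226.5] -66.4 [] [-0.9 -0.6 -0.9  0.8  0.8  0.4  0.9 -0.4]
194.21817472519973 [327.24859638 242.41823999]
214.21817472519973 [327.50530028 260.64825125]
24 [326.20647323 168.71830461]
0 [326.13323005 163.55683744]
[  77.1   -1.8 -166.6] -0.017966031669578844
[ 435.57374062 -226.11650611   19.05212308] [ 433.52020629 -228.15039187   28.39945931]
b [307.33658289 241.48124532] [387.43012097 202.00778917]
b0 [307.59236391 249.81129243] [386.30975144 202.66458378]
tcp [305.68926756 178.35532458] [396.75529818 196.31142443]
[-1.49565829e-01  1.65191233e-01 -3.37910476e-01 -1.96617350e-04
 -1.06234559e+00 -9.81433661e-01]
```

{"fn": "arm_command", "kwargs": {
  "steps": [0, 0, 0, 0, 0, 0, 0.04, 0, 0, 0, 0.05, 0, 0, 0, 0.05, 0, 0, 0, 0.03, 0, 0, 0, 0.014, 0, 0, 0, 0, 0, 0, 0, 0, 0],
  "grip": 0.065
}}

```text
clock: 5.2
position: [435.2, -227.2, 8.7]
ee_rot: [-0.218, 0.976, -0.0, 0.001]
contact_force: [0.2, 1.1, -0.2]
gripper_width: 65.1
grasp_force: 0.0
```

Run:
```python
from h import *
st,w,im=wlook("w3");s=get_image("side")
print(st["position"],st["gripper_width"],st["clock"],st["contact_force"])
p=np.array(st["position"]);print(proj(get_calibration("side"),p),proj(w,p),proj(w,[434.5,-227,24]))
c=cv2.resize(s[170:290,250:370],(400,400),interpolation=cv2.INTER_CUBIC)
cv2.imwrite("pics/m3.png",np.hstack([cv2.resize(im[100:350,200:450],(400,400)),c])[:,:,::-1])
```

```text
[ 435.18244821 -227.24703427    8.73591369] 65.0609828587504 5.2 [ 0.23824601  1.07484378 -0.22425025]
[307.76157898 246.84730527] [324.64324767 247.01961127] [325.88173268 259.9749915 ]
```

View pics/m3.png

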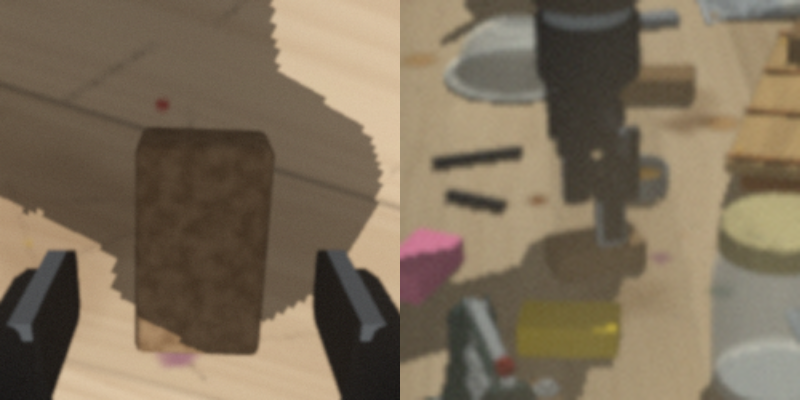

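The montage shows the fingertips (left at montage (77,250), right at (317,250)) sitting clearly above the block top. They end higher than the reported TCP, which explains the miss. I'll estimate that offset.

Run:
```python
from h import *
st=read_state();Rm=R.from_quat(st["ee_rot"]).as_matrix();p=np.array(st["position"]);w=wcal("w3")
for name,pts in(("w3",[((248,256),-32.5),((398,256),32.5)]),):
    def f(q): return np.concatenate([proj(w,p+Rm@np.array([q[0],q[1]+y,-q[2]]))-u for u,y in pts])
    r=least_squares(f,[11,0,20]);print(r.x.round(1),r.fun.round(1))
w=wcal("w2");p2=np.array([436.94,-227.79,197.05])
pts=[((294,250),-12.5),((351,250),12.5)]
def f(q): return np.concatenate([proj(w,p2+Rm@np.array([q[0],q[1]+y,-q[2]]))-u for u,y in pts])
r=least_squares(f,[11,0,20]);print(r.x.round(1),r.fun.round(1))
sd=get_calibration("side")
for z in(8.7,18,28,38): print(z,proj(sd,p+Rm@[0,-35,0]+[0,0,z-8.7]),proj(sd,p+Rm@[0,-35,0]+[0,0,z-8.7]))
```

```text
[ 9.  -0.9 27.5] [-0.  0. -0. -0.]
[10.7 -1.  25.1] [ 0.  -0.1 -0.   0.1]
8.7 [312.80451813 253.14209046] [312.80451813 253.14209046]
18 [312.71982314 249.85422918] [312.71982314 249.85422918]
28 [312.62820955 246.29458343] [312.62820955 246.29458343]
38 [312.53603065 242.70960833] [312.53603065 242.70960833]
```

Two wrist views and the side view agree: the real fingertips end about 25–27 mm higher than the reported TCP. I'll descend by that much more, watching the force.

{"fn": "arm_command", "kwargs": {
  "steps": [0, 0, 0.01, 0, 0, 0, 0.01, 0, 0, 0, 0.006, 0, 0, 0, 0.003, 0, 0, 0, 0, 0]
}}

```text
clock: 5.92
position: [434.2, -227.0, -21.5]
ee_rot: [-0.218, 0.976, 0.0, -0.0]
contact_force: [0.2, 1.0, 0.4]
gripper_width: 65.4
grasp_force: 0.0
```

{"fn": "arm_command", "kwargs": {
  "steps": [0, 0, 0, 0, 0, 0, 0, 0, 0, 0, 0, 0, 0, 0, 0, 0, 0, 0, 0, 0],
  "grip": 0.025
}}

```text
clock: 6.55
position: [434.9, -227.2, -20.6]
ee_rot: [-0.218, 0.976, -0.0, 0.001]
contact_force: [-0.2, -0.1, 6.1]
gripper_width: 39.0
grasp_force: 61.0
```

Block b is gripped at 39 mm. The tips lightly touch the table at a reported z of -20.6, which gives the height offset. Lifting and carrying it to the right bay.

{"fn": "arm_command", "kwargs": {
  "steps": [0, 0, -0.01, 0, 0, 0, -0.03, 0, 0, 0, -0.04, 0, 0, 0, -0.04, 0, -0.035, 0.0115, 0, 0, -0.035, 0.0115, 0, 0, -0.035, 0.0115, 0, 0, -0.035, 0.0115, 0, 0, -0.035, 0.0115, 0, 0, -0.035, 0.0115, 0, 0, 0, 0, 0, 0.15, 0, 0, 0, 0.15, 0, 0, 0, 0.15, 0, 0, 0, 0.156, 0, 0, 0, 0, 0, 0, 0, 0]
}}

```text
clock: 8.55
position: [594.7, -75.2, 98.8]
ee_rot: [0.082, 0.997, 0.0, -0.0]
contact_force: [0.4, -1.0, 0.2]
gripper_width: 38.7
grasp_force: 60.1
```

Run:
```python
from h import *
togo(595.8,-75.3,80.5)
st,w,im=wlook("w4");t=get_image("top");print(st["grasp_force"],st["gripper_width"])
cv2.imwrite("pics/w4.png",cv2.resize(im,(800,500),interpolation=cv2.INTER_CUBIC)[:,:,::-1])
```

```text
pos [594.7 -75.2  98.8] yang 80.6 shift mm [-1.1  0.1 -0. ] roll 0.002 j6 -1.8787898347880985 t 8.55 tilt [ 0. -0. -1.]
60.14299750328064 38.736655980582356
```

View pics/w4.png

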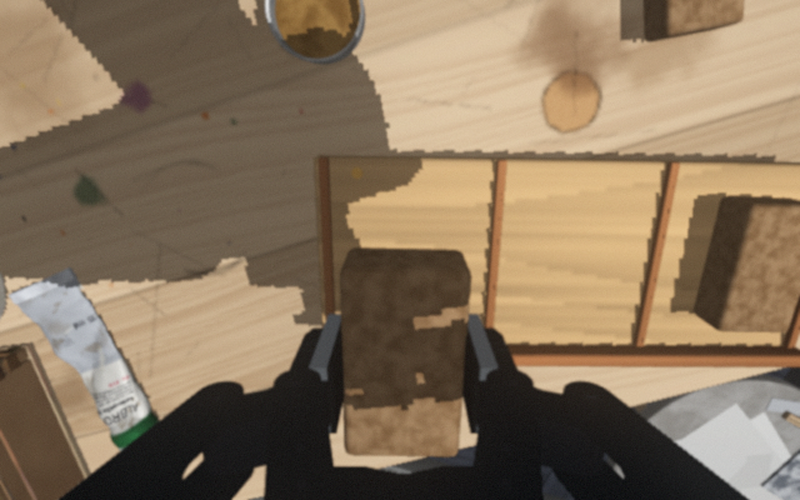

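w4: batten front ends at display (324,157), (502,161), (672,162); rail ends at (490,343), (641,345). Block b is held square, with its far top edge at row 455.

Run:
```python
from h import *
w=wcal("w4")
U=np.array([(324,157),(502,161),(672,162),(490,343),(641,345)])/1.25
P=[(-58,-137,38),(-58,-45,38),(-58,45,38),(50,-45,38),(50,45,38)]
fit(w,P,U,[613,14,-.16]); fit(w,P,U,[613,14,-.16],True)
st=read_state();p=np.array(st["position"]);Rm=R.from_quat(st["ee_rot"]).as_matrix()
for z in(119.4,143.4): print(z,[(Rm.T@(atz(w,u/1.25,v/1.25,z)-p)).round(1)[:2].tolist() for u,v in((345,252),(466,252),(343,272),(468,272),(345,455),(461,455))])
```

```text
[614.   16.9] -9.7 [] [-2.4  0.6 -0.1 -1.8  3.9 -1.4 -1.5  2.9 -0.   1.5]
[615.1  18. ] -9.7 [-4.4] [ 0.7  1.4  0.2 -1.1  1.4 -0.8 -1.   1.  -1.6 -0.5]
119.4 [[30.8, -21.0], [30.8, 20.9], [23.4, -22.0], [23.5, 21.9], [-56.4, -24.6], [-56.4, 22.8]]
143.4 [[38.6, -17.7], [38.6, 17.2], [32.4, -18.5], [32.5, 18.1], [-34.1, -20.6], [-34.0, 18.9]]
```

The block is centred in the grip, and the shelf fix from both views is about (614.3, 16), -9.7°. Correcting by 2 mm and lowering.

{"fn": "arm_command", "kwargs": {
  "steps": [-0.001, 0.002, 0, 0.005, 0, 0, 0.03, 0, 0, 0, 0.03, 0, 0, 0, 0.015, 0, 0, 0, 0.006, 0, 0, 0, 0, 0]
}}

```text
clock: 9.4
position: [596.7, -73.4, 18.2]
ee_rot: [0.085, 0.996, -0.0, 0.0]
contact_force: [-0.3, -0.0, 0.1]
gripper_width: 38.8
grasp_force: 60.2
```

{"fn": "arm_command", "kwargs": {
  "steps": [0, 0, 0.002, 0, 0, 0, 0.001, 0, 0, 0, 0, 0]
}}

```text
clock: 9.78
position: [596.4, -73.4, 15.2]
ee_rot: [0.085, 0.996, 0.0, 0.0]
contact_force: [0.3, -0.4, 0.2]
gripper_width: 39.0
grasp_force: 60.2
```

{"fn": "arm_command", "kwargs": {
  "steps": [0, 0, 0.001, 0, 0, 0, 0.001, 0, 0, 0, 0, 0]
}}

```text
clock: 10.15
position: [596.3, -73.4, 13.4]
ee_rot: [0.085, 0.996, -0.0, 0.0]
contact_force: [-0.8, 0.4, 4.3]
gripper_width: 38.3
grasp_force: 60.8
```

{"fn": "arm_command", "kwargs": {
  "steps": [0, 0, 0, 0, 0, 0, 0, 0, 0, 0, 0, 0, 0, 0, -0.01, 0, 0, 0, -0.03, 0, 0, 0, -0.05, 0, 0, 0, -0.05, 0, 0, 0, -0.04, 0, 0.031, 0.028, 0, 0, 0.031, 0.028, 0, 0, 0.031, 0.028, 0, 0, 0.031, 0.028, 0, 0, 0.031, 0.028, 0, 0, 0, 0, 0, -0.11, 0, 0, 0, -0.108, 0, 0, 0, 0, 0, 0, 0, 0],
  "grip": 0.05
}}

```text
clock: 12.28
position: [467.4, 90.9, 193.1]
ee_rot: [-0.023, 1.0, 0.0, 0.0]
contact_force: [-0.3, 0.4, 0.5]
gripper_width: 50.2
grasp_force: 0.0
```

Run:
```python
from h import *
togo(466.7,91,92.8)
st,w,im=wlook("w5")
cv2.imwrite("pics/w5.png",cv2.resize(im,(800,500),interpolation=cv2.INTER_CUBIC)[:,:,::-1])
for z in(0,24):print(proj(w,[466.7,91,z])*1.25)
```

```text
pos [467.4  90.9 193.1] yang 92.6 shift mm [ 0.7  0.2 -0. ] roll -0.004 j6 -2.060001564762198 t 12.275 tilt [-0.  0. -1.]
[404.41170983 207.40833922]
[404.50952439 213.87941138]
```

View pics/w5.png

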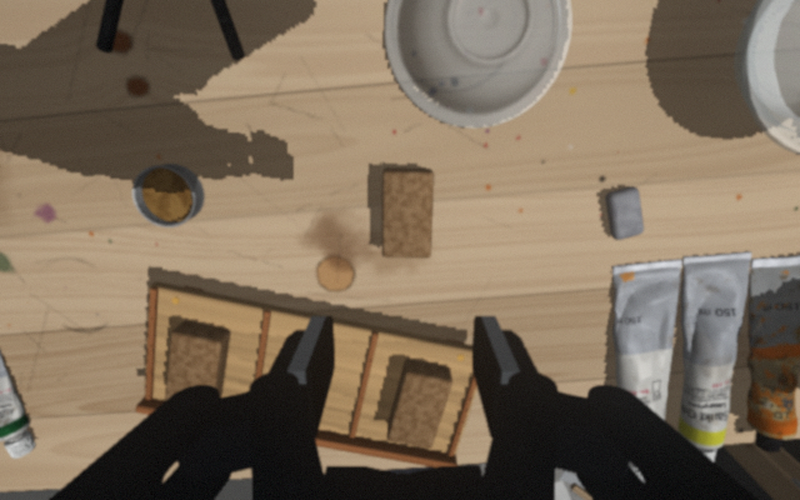

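Block a's top face is centred at display (408,213), about 3 mm to tool +y of the prediction. Block b sits square in its bay at the left. Descending on block a.

{"fn": "arm_command", "kwargs": {
  "steps": [0.0005, 0.0025, 0.04, 0, 0, 0, 0.05, 0, 0, 0, 0.05, 0, 0, 0, 0.04, 0, 0, 0, 0.02, 0, 0, 0, 0.008, 0, 0, 0, 0.004, 0, 0, 0, 0, 0],
  "grip": 0.065
}}

```text
clock: 13.32
position: [467.3, 93.7, -18.6]
ee_rot: [-0.023, 1.0, 0.0, 0.001]
contact_force: [-0.2, 0.2, -0.6]
gripper_width: 65.2
grasp_force: 0.0
```

{"fn": "arm_command", "kwargs": {
  "steps": [0, 0, 0, 0, 0, 0, 0, 0, 0, 0, 0, 0, 0, 0, 0, 0, 0, 0, 0, 0],
  "grip": 0.025
}}

```text
clock: 13.95
position: [467.5, 93.9, -18.1]
ee_rot: [-0.024, 1.0, 0.0, 0.001]
contact_force: [-0.7, 0.2, 5.6]
gripper_width: 38.5
grasp_force: 61.3
```

Run:
```python
from h import *
th=np.radians(-9.7);X=np.array([np.cos(th),np.sin(th)])
c=np.array([614.3,16])-3*X;print(c);togo(*c,80.3)
w=wcal("w5");U=np.array([(384,170),(382,256),(431,257),(434,170)])/1.25
fit(w,B(24),U,[467,91,-1.53])
# placed block b, block c top faces seen earlier: rough centres
```

```text
[611.34288959  16.50546814]
pos [467.5  93.9 -18.1] yang 92.7 shift mm [-140.   -84.     0.2] roll 0.216 j6 -2.064068552104457 t 13.95 tilt [-0.002  0.001 -1.   ]
[467.2  93.5] -88.7 [] [-1.2 -0.8 -0.1  0.4  0.3  0.4  1.   0.1]
```

Block a is gripped. Carrying it to the middle bay.

{"fn": "arm_command", "kwargs": {
  "steps": [0, 0, -0.01, 0, 0, 0, -0.03, 0, 0, 0, -0.045, 0, 0, 0, -0.045, 0, -0.035, -0.021, 0, 0, -0.035, -0.021, 0, 0, -0.035, -0.021, 0, 0, -0.035, -0.021, 0, 0, 0, 0, 0, 0.108, 0, 0, 0, 0.108, 0, 0, 0, 0, 0, 0, 0, 0]
}}

```text
clock: 15.45
position: [610.3, 16.1, 111.1]
ee_rot: [0.084, 0.996, 0.0, 0.0]
contact_force: [0.4, 0.6, 0.6]
gripper_width: 38.5
grasp_force: 60.4
```

Run:
```python
from h import *
togo(611.3,16.5,80.3)
st,w,im=wlook("w6")
cv2.imwrite("pics/w6.png",cv2.resize(im,(800,500),interpolation=cv2.INTER_CUBIC)[:,:,::-1])
```

```text
pos [610.3  16.1 111.1] yang 80.4 shift mm [-0.9  0.5  0. ] roll 0.002 j6 -2.0295479645685033 t 15.45 tilt [-0.  0. -1.]
```

View pics/w6.png

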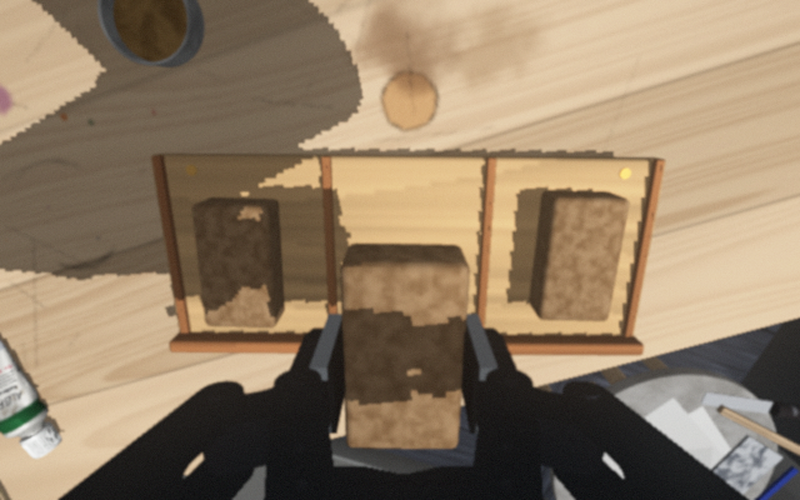

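w6: batten front ends at display (159,157), (326,157), (490,158), (658,160). Block b is in the right bay (top about (196..279, 205..326)), block c in the left bay (about (543..626, 200..320)), and block a is held over the middle.

Run:
```python
from h import *
w=wcal("w6")
U=np.array([(159,157),(326,157),(490,158),(658,160),(481,337),(630,337),(181,335)])/1.25
P=[(-58,-137,38),(-58,-45,38),(-58,45,38),(-58,137,38),(50,45,38),(50,137,38),(50,-137,38)]
fit(w,P,U,[614,16,-.17]); fit(w,P,U,[614,16,-.17],True)
fit(w,B(58),np.array([(196,206),(207,325),(277,326),(280,206)])/1.25,[596,-73,-1.74])
fit(w,B(58),np.array([(546,197),(544,317),(609,320),(627,200)])/1.25,[625,107,-1.74])
st=read_state();p=np.array(st["position"]);Rm=R.from_quat(st["ee_rot"]).as_matrix()
z=p[2]+18+24
print([(Rm.T@(atz(w,u/1.25,v/1.25,z)-p)).round(1)[:2].tolist() for u,v in((343,266),(467,266),(347,447),(460,447))])
```

```text
[615.   16.9] -10.0 [] [-4.1 -0.4 -1.4  0.1  1.7  0.1  3.2 -0.2 -0.7  0.5 -0.5  0.9  1.8  0.6]
[615.4  16.9] -10.0 [-2.] [-2.3 -0.1 -0.7  0.3  1.2  0.4  1.6 -0.  -1.1 -0.4 -1.8 -0.   3.2 -0.3]
[598.2 -70.7] -103.5 [] [ 1.3 -3.5  0.1  0.3  1.6  3.1 -2.9  0.6]
[624.5 108.5] -98.0 [] [ 1.9  0.2 -3.9  4.2  1.7  0.2  0.2 -3.8]
[[33.3, -18.8], [33.3, 18.1], [-33.2, -20.3], [-33.2, 18.7]]
```

{"fn": "arm_command", "kwargs": {
  "steps": [-0.0015, 0.001, 0, 0.004, 0, 0, 0.03, 0, 0, 0, 0.03, 0, 0, 0, 0.02, 0, 0, 0, 0.01, 0, 0, 0, 0, 0]
}}

```text
clock: 16.25
position: [612.1, 16.8, 20.4]
ee_rot: [0.086, 0.996, -0.0, -0.0]
contact_force: [0.0, 1.6, 0.0]
gripper_width: 38.8
grasp_force: 60.5
```

{"fn": "arm_command", "kwargs": {
  "steps": [0, 0, 0.002, 0, 0, 0, 0.001, 0, 0, 0, 0, 0]
}}

```text
clock: 16.62
position: [612.4, 16.9, 18.3]
ee_rot: [0.086, 0.996, 0.0, 0.0]
contact_force: [0.6, -0.7, -1.5]
gripper_width: 38.9
grasp_force: 60.5
```

{"fn": "arm_command", "kwargs": {
  "steps": [0, 0, 0.001, 0, 0, 0, 0.001, 0, 0, 0, 0, 0]
}}

```text
clock: 17.0
position: [612.2, 16.8, 16.0]
ee_rot: [0.086, 0.996, -0.0, 0.0]
contact_force: [-2.1, 0.3, 1.1]
gripper_width: 38.8
grasp_force: 60.7
```

{"fn": "arm_command", "kwargs": {
  "steps": [0, 0, 0.001, 0, 0, 0, 0, 0]
}}

```text
clock: 17.25
position: [612.2, 16.8, 16.0]
ee_rot: [0.086, 0.996, -0.0, 0.0]
contact_force: [-3.7, 0.8, 6.8]
gripper_width: 38.9
grasp_force: 61.4
```

Contact with the board, so I'm releasing and backing off.

{"fn": "arm_command", "kwargs": {
  "steps": [0, 0, 0, 0, 0, 0, 0, 0, 0, 0, 0, 0, 0, 0, -0.01, 0, 0, 0, -0.03, 0, 0, 0, -0.05, 0, 0, 0, -0.05, 0, 0, 0, -0.05, 0, 0.04, 0, 0, 0, 0.04, 0, 0, 0, 0.04, 0, 0, 0, 0.04, 0, 0, 0, 0, 0, 0, 0, 0, 0, 0, 0],
  "grip": 0.05
}}

```text
clock: 19.0
position: [455.3, 44.6, 205.7]
ee_rot: [0.086, 0.996, 0.0, 0.001]
contact_force: [0.5, -0.1, 0.2]
gripper_width: 49.8
grasp_force: 0.0
```

Run:
```python
from h import *
st,w,im=wlook("w7");print(st["position"].round(1))
th=np.radians(-10);X=np.array([np.cos(th),np.sin(th)]);Y=np.array([-X[1],X[0]])
hsv=cv2.cvtColor(im,cv2.COLOR_RGB2HSV)
for y in(-91,0,91):
    # ideal outline of top, then mean colour inside vs. extent of low-saturation cork along the two axes
    c=np.array([615,16.9])-3*X+y*Y
    for A,n,L in((X,"x",58),(Y,"y",42)):
        row=[]
        for d in range(-L,L+1,4):
            u=proj(w,[*(c+d*A),58]).round().astype(int)
            row.append(int(hsv[u[1]-1:u[1]+2,u[0]-1:u[0]+2,1].mean()) if 1<=u[0]<639 and 1<=u[1]<399 else -1)
        print(y,n,row)
t=get_image("top");cv2.imwrite("pics/top9.png",t[:,:,::-1])
tc=get_calibration("top")
for y in(-91,0,91):
    c=np.array([614.3,16])-3*X+y*Y
    P=np.array([proj(tc,[*(c+a*X+b*Y),58]) for a,b in((35,20),(35,-20),(-35,-20),(-35,20))])
    print(P.round(1).tolist())
    g=t[100:175,245:365].astype(int)
d=(t[100:175,245:365,0].astype(int)-t[100:175,245:365,2]); v=t[100:175,245:365].max(2)
m=((d<55)&(v<150)&(v>60)).astype(np.uint8)
n,l,s,ce=cv2.connectedComponentsWithStats(m)
for i in range(1,n):
    if s[i,4]>120:
        r=cv2.minAreaRect(np.argwhere(l==i)[:,::-1].astype(np.float32));print(s[i].tolist(),(ce[i]+[245,100]).round(1),[np.round(q,1) for q in r[1:]])
```

```text
[455.3  44.6 205.7]
-91 x [63, 58, 46, 22, 7, 6, 9, 10, 17, 59, 43, 65, 47, 51, 50, 46, 47, 68, 45, 48, 46, 48, 37, 45, 27, 53, 45, 30, 48, 42]
-91 y [45, 52, 49, 56, 45, 49, 44, 55, 47, 43, 53, 57, 58, 61, 75, 88, 92, 110, 111, 110, 112, 110]
0 x [109, 109, 112, 112, 112, 110, 115, 110, 115, 111, 115, 117, 118, 110, 108, 110, 112, 115, 116, 113, 112, 111, 115, 126, 137, 146, 147, 89, 74, 74]
0 y [147, 112, 110, 112, 111, 114, 115, 113, 114, 119, 110, 114, 115, 113, 118, 115, 111, 109, 110, 110, 117, 147]
91 x [67, 69, 65, 59, 22, 9, 6, 10, 55, 62, 71, 63, 70, 55, 56, 61, 54, 54, 56, 64, 53, 56, 52, 47, 46, 36, 41, 49, 51, 36]
91 y [110, 109, 111, 111, 111, 96, 90, 63, 71, 65, 62, 65, 53, 58, 60, 56, 53, 63, 51, 48, 51, 47]
[[328.7, 132.0], [342.5, 134.3], [338.6, 158.2], [324.7, 155.9]]
[[297.3, 126.9], [311.1, 129.2], [307.0, 153.0], [293.1, 150.8]]
[[266.0, 121.9], [279.7, 124.1], [275.5, 147.9], [261.7, 145.6]]
[0, 0, 44, 6, 153] [260.3 101.7] [array([ 5., 43.]), np.float64(90.0)]
[3, 26, 114, 49, 1959] [286.8 157.5] [array([ 48., 113.]), np.float64(90.0)]
[49, 30, 22, 25, 172] [308.7 143.8] [array([15.8, 27.3]), np.float64(38.7)]
[81, 36, 21, 24, 152] [340.3 148.8] [array([16.7, 23.5]), np.float64(14.0)]
```

The colour rows are ambiguous about the middle bay, so I'll check it numerically with a template.

Run:
```python
from h import *
w=wcal("w7");im=cv2.imread("pics/w7.png");t=cv2.imread("pics/top9.png");t0=cv2.imread("pics/top0.png");tc=get_calibration("top")
th=np.radians(-10);X=np.array([np.cos(th),np.sin(th)]);Y=np.array([-X[1],X[0]])
for y in(-91,0,91):
    c=np.array([614.3,16])-3*X+y*Y;p=[*c,58]
    print(y,"w px",proj(w,p).round(),"top px",proj(tc,p).round())
    for d in range(-44,45,4):
        u=proj(tc,[*(c+d*Y),58]).round().astype(int);print(d,t[u[1],u[0]].tolist(),t0[u[1],u[0]].tolist(),end=" | ")
    print()
```

```text
-91 w px [237. 322.] top px [334. 145.]
-44 [82, 120, 164] [76, 111, 152] | -40 [98, 137, 173] [94, 131, 164] | -36 [111, 154, 185] [105, 145, 176] | -32 [97, 134, 161] [104, 145, 175] | -28 [68, 90, 108] [107, 149, 179] | -24 [62, 84, 101] [104, 144, 174] | -20 [66, 89, 107] [105, 146, 175] | -16 [80, 110, 137] [105, 145, 176] | -12 [87, 116, 142] [106, 148, 178] | -8 [86, 116, 142] [107, 149, 180] | -4 [85, 116, 144] [104, 144, 174] | 0 [93, 121, 151] [105, 145, 176] | 4 [90, 121, 149] [108, 147, 179] | 8 [92, 123, 150] [106, 145, 177] | 12 [86, 117, 146] [104, 145, 175] | 16 [84, 117, 146] [106, 147, 177] | 20 [98, 134, 164] [105, 146, 177] | 24 [114, 157, 191] [106, 146, 178] | 28 [113, 158, 190] [108, 150, 181] | 32 [114, 157, 189] [105, 145, 176] | 36 [111, 155, 189] [106, 146, 177] | 40 [113, 156, 188] [104, 145, 177] | 44 [68, 96, 128] [67, 94, 125] | 
0 w px [322. 322.] top px [302. 140.]
-44 [96, 137, 176] [92, 131, 169] | -40 [109, 150, 183] [103, 143, 175] | -36 [112, 154, 186] [106, 147, 177] | -32 [71, 96, 116] [104, 144, 177] | -28 [67, 89, 107] [106, 147, 179] | -24 [
[... 797 characters left out ...]
32 [101, 138, 169] [95, 130, 159] | -28 [71, 93, 110] [64, 86, 103] | -24 [65, 89, 107] [65, 86, 102] | -20 [63, 83, 100] [58, 79, 96] | -16 [62, 84, 104] [59, 80, 98] | -12 [81, 110, 134] [77, 105, 129] | -8 [83, 112, 138] [77, 105, 131] | -4 [83, 111, 138] [76, 103, 128] | 0 [81, 109, 136] [78, 105, 131] | 4 [87, 118, 145] [84, 115, 140] | 8 [90, 119, 147] [84, 114, 140] | 12 [85, 116, 144] [80, 110, 136] | 16 [85, 116, 144] [81, 110, 136] | 20 [91, 122, 151] [84, 114, 141] | 24 [116, 160, 193] [108, 149, 181] | 28 [121, 166, 201] [113, 155, 188] | 32 [122, 167, 201] [113, 155, 187] | 36 [116, 160, 193] [110, 151, 182] | 40 [98, 137, 170] [94, 130, 162] | 44 [85, 120, 161] [78, 112, 150] |
```

The top view shows cork in the middle of all three bays, about ±19 mm about each centre, with block_c unmoved. Handing in.

```bash
python3 -c "
from bench import *
print(job_done())"
```

```text
the job is handed in; nothing more can be done
None
```

Both loose cork blocks are on the shelf, block_b in the right bay and block_a in the middle. Each is within about 2–3 mm of its bay's middle, long side front to back, and block_c was left alone; I handed the job in at about 19 s on the robot's clock.

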